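# Fit and clamp the stop carriage of a saw-bench stop rail

## Robot

A 7-joint arm with a two-finger parallel gripper is mounted at the origin on the work surface. World frame = base frame: x ahead of the robot, y to its left, z up, the work surface at z = 0. Lengths are in m, angles in rad, forces in N, time in s.
With the tool pointing down it reaches from about 0.4 to 0.75 m from the base axis. Payload 19.5 kg.
Tool frame: the origin (TCP) lies on the centre line of the jaws, within the pads' length; the fingertips stand 25 mm ahead of it and the grasp point (between the pads) lies 6 mm ahead of it; z points along the fingers, y is the line along which they close (so a half turn about z gives the same grasp; the last joint's range is limited). The gripper opens to 85 mm and grips with 20 to 120 N. Pads are 22 mm wide; open, the fingers measure 114 mm over their backs; the gripper's body (76 mm by 85 mm) begins 54 mm behind the grasp point. The pads swing forward as they close: fully open they stand 13 mm farther back than shut.
Start: joints at [1.138, 0.707, -0.028, 1.485, 0.022, 0.951, -0.075], TCP at [0.219, -0.532, 0.256] pointing down, gripper open.
Joint ranges: [-2.71, 2.71], [-0.32, 2.16], [-1.57, 1.52], [0, 2.45], [-1.46, 4.6], [0, 2.02], [-2.83, 2.83]. Speed limits (rad/s): [1.89, 1.89, 2.57, 2.57, 3.01, 3.01, 3.01].

## Interface

Orientations are given as a unit quaternion [w, x, y, z].
In Python, from workcell import r gives the robot as it stands. The module is installed in compiled form; this text tells all that it offers.
- The arm moves only by the tool jog_arm, never from a script. Its argument "moves" is a list of rows, each a list of 3 entries, a list of its own where there are three numbers: the shift along the tool's x, y, z in m, then the turn about the tool's z in rad, then the opening, from -1 (shut) to 1 (fully open). A call has 1 to 5 rows; each row shifts and turns the commanded pose from where the row before left it, along the tool's axes as they then stand; what a row does not reach is not made up. A row lasts 1/12 s, in which the tool goes at most 41.7 mm and 7.16 degrees, less where a joint would pass 70% of its speed; a pose out of reach is approached as far as the arm can. A call with a gripper value outside its range is refused whole. The fingers move at their own pace and stop on an object; "newtons" is the grip in N (left out, the last holds). Time passes only in rows, so rows that do not move let the fingers close. It gives the time, the measured TCP pose, the force, the opening and the grip force at its end, in the units of the state.
- r.get_state(): the state, without advancing time (a new reading comes with each control period).
- r.capture(name): name is "side" or "top"; returns a dict with "img" (384x512x3 uint8, blue, green, red), "vfov" (degrees; the focal length in pixels is half the picture's height over the tangent of half this angle, whatever the lens; pixels are square), "cx", "cy" (the principal point, pixels), "world_to_cam" (4x4, takes a point from world to camera coordinates). Camera axes: x right, y down, z forward; pixel columns grow to the right and rows downward; lengths in m; the calibration is good to about 2 mm. A picture is of the moment at which its call begins. There is no depth.
- r.close_job(): hands the job in; it is judged then, once.
The state is a dict: "t": time; "joint_pos": joint angles; "qd": joint speeds; "effort": joint torques, N m; "ee_pos": TCP position; "orientation": TCP orientation; "contact_force": force on the tool from outside, world axes, zero at the start; "moment": the same for the moment, N m; "opening": finger opening in m; "grip_force": force on a finger pad.
Only numpy, scipy, OpenCV 4.12 (cv2) and the standard library are available. Lean on these libraries where they do the work, as an engineer would, in place of code of your own. Each camera call takes 0.05 s, during which the arm holds its last target. There are 200 camera calls.

## Task

Put the stop carriage (the dark block with the clamp knob on its side) onto the dovetail rail: set it down on the board in front of the rail's tapered nose and slide it along the rail until it rests against the end block. Then tighten its clamp knob by turning it clockwise as far as it goes. Leave the plain block, which has no knob, where it is.

Things in the scene. Friction and masses are not known exactly. Their poses are not given: they have to be found in the camera images.
- stop_carriage: Dark loose carriage, 0.4 kg, with knob. Origin: underside centre; z up, x along the slot. Saddle 70(x) x 76(y) x 36 high; dovetail slot through it along x below, 29 wide at foot, 47 at roof, 20.5 high. Grip block on top 36(x) x 34(y), z 36-78: grasp its x faces from above. Lug on -y side (z 17-31, out to y -85) bears the knob. Starts upright on the bench; either way round on the rail is right.
- clamp_knob (a joint): Knob on the carriage's lug, vertical axis at carriage x 0, y -66 mm. Black upright bar 44 long, 12 thick, z 40-76 above the carriage's underside: pinch across its thickness from above. Value in rad: 0 loose, grows clockwise from above to 1.2 (tight, stop). At v the bar is 1.2-v anticlockwise of carriage x. Starts 0-0.12; keep loose while sliding. About 0.1 N m; stays where left.
- rail_board: Board fixed on the bench, 330(x) x 130(y) x 12 thick, with an aluminium dovetail bar along x at y=0. Origin: underside centre; z up; +x is the way the carriage slides on. Bare from x -165 to -30: set the carriage down here, origin near x -100. End block: x 130-160, 90 wide, 34 high above the board. Carriage home, against it: its origin at x 95, y 0, z 12, its underside on the board.
- rail_nose (a point): Tip of the bar's nose, at board x -30, y 0, z 12 (on the board's top); axes as the board's. The bar is 18 high, 40 wide on top, 24 at the foot; the nose starts 19 and 6 wide and reaches full width 40 mm further on. It guides the carriage in from up to 10 mm off to a side. Play in the slot: about 2.5 mm to each side and above. When tightened, the knob presses a pad on the bar's side.
- plain_block: Loose bystander, not to be moved: a dark steel block with the carriage's outline (70 x 76 x 36 mm and the same grip block on top) but solid: no slot, no lug, no knob; 0.9 kg. Origin: underside centre. It and the carriage stand on the bench at opposite ends (y) of the board; which is where varies.
Not all that is in view belongs to the job. Leave any purple or red look-alike of the stop_carriage alone.

How it is judged:
By the outcome, as a careful person would: the job done as asked, in the order asked, and still so for the second after the job is handed in, with the robot touching nothing.
It also fails if it takes over 67 s, if anything falls off the work surface, if the arm or the gripper's body presses on something with over 40 N, if the wrist force passes 120 N, or if a joint passes its speed limit or range.

## Working session

There is one attempt and no reset: what is moved stays moved. The work goes in short steps, Python scripts to look and compute and a tool call to move; the robot and the scene stay as the last step left them, time stands still between calls to the robot, and variables do not carry over. Pictures are saved under pics/ and viewed, at most 10 in all, crops included, and the job is handed in when it is done.

Besides the shell and the picture viewer there is one more tool, called after ">>>" as a command line: name --argument value ..., lists and objects as JSON in quotes. jog_arm: Moves the arm, as the interface text tells. Its arguments: {"type":"object","properties":{"moves":{"type":"array"},"newtons":{"type":"number"}},"required":["moves"]}

```bash
mkdir -p pics; cat > h.py <<'E'
import numpy as np, cv2
from workcell import r
def cam(c):
    f=c["img"].shape[0]/2/np.tan(np.radians(c["vfov"])/2); T=np.array(c["world_to_cam"]); return f,c["cx"],c["cy"],T
def ray(c,u,v):
    f,cx,cy,T=cam(c); R=T[:3,:3]; o=-R.T@T[:3,3]; d=R.T@np.array([(u-cx)/f,(v-cy)/f,1.]); return o,d/np.linalg.norm(d)
def onz(c,u,v,z):
    o,d=ray(c,u,v); return o+d*(z-o[2])/d[2]
def two(c1,p1,c2,p2):
    o1,d1=ray(c1,*p1);o2,d2=ray(c2,*p2)
    s=np.linalg.lstsq(np.c_[d1,-d2],o2-o1,rcond=None)[0]; a=o1+s[0]*d1;b=o2+s[1]*d2
    return (a+b)/2,np.linalg.norm(a-b)
def proj(c,P):
    f,cx,cy,T=cam(c); q=T[:3,:3]@np.array(P)+T[:3,3]; return f*q[0]/q[2]+cx,f*q[1]/q[2]+cy
E
python3 - <<'E'
from h import *
import pickle
for n in("top","side"):
    c=r.capture(n); pickle.dump(c,open(n+".pkl","wb"))
    cv2.imwrite(f"pics/{n}0.png",cv2.resize(c["img"],(800,600),interpolation=cv2.INTER_CUBIC))
    f,cx,cy,T=cam(c); print(n,f,cx,cy,-T[:3,:3].T@T[:3,3],T[2,:3])
print(r.get_state())
E
```

```text
top 365.8354207362713 251.75429207785754 197.22406433112448 [0.39928328 0.06352789 1.24477665] [ 0.05460149 -0.01681845 -0.99836657]
side 450.14097682434823 251.71992533982433 188.5771642039275 [0.21519468 0.86175058 0.93686252] [ 0.19821861 -0.65737874 -0.72702309]
{'t': 0.1, 'joint_pos': array([ 1.13826497,  0.70699956, -0.02761143,  1.48492785,  0.02200334,
        0.95086973, -0.07553127]), 'qd': array([-0.00090107, -0.00059146,  0.00087164,  0.00019359, -0.00040407,
       -0.00065533,  0.00059494]), 'effort': array([ 1.64451003e-04, -8.84300280e+01,  1.23605680e+00, -2.36453229e+01,
        1.69877411e-02,  5.23813811e-03,  7.84291842e-05]), 'ee_pos': array([ 0.2189764 , -0.53146405,  0.25590365]), 'orientation': array([-4.39086417e-04,  9.80970312e-01,  1.94157266e-01, -1.02826735e-04]), 'contact_force': array([-0.48076277, -0.42999756, -0.52298032]), 'moment': array([-0.04661419,  0.02249711, -0.0257651 ]), 'grip_force': 0.0, 'opening': 0.08564566318341746}
```

View pics/top0.png

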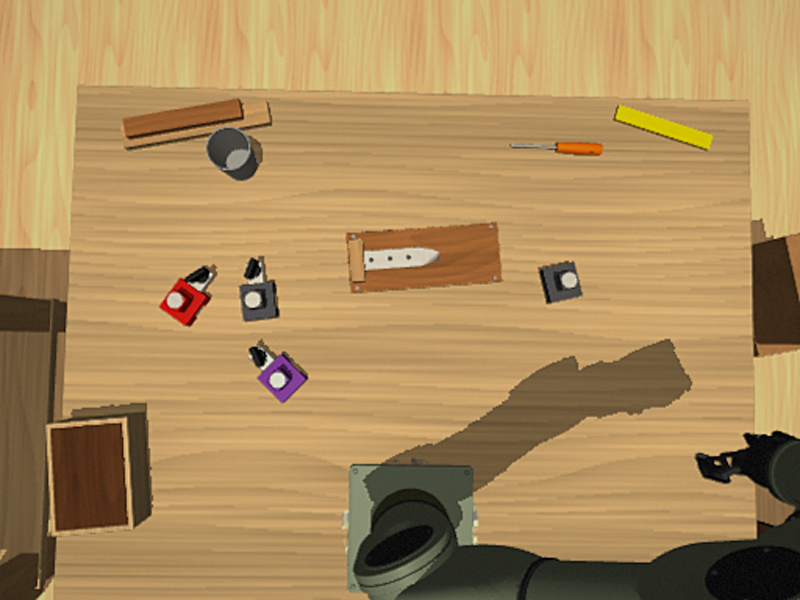

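View pics/side0.png

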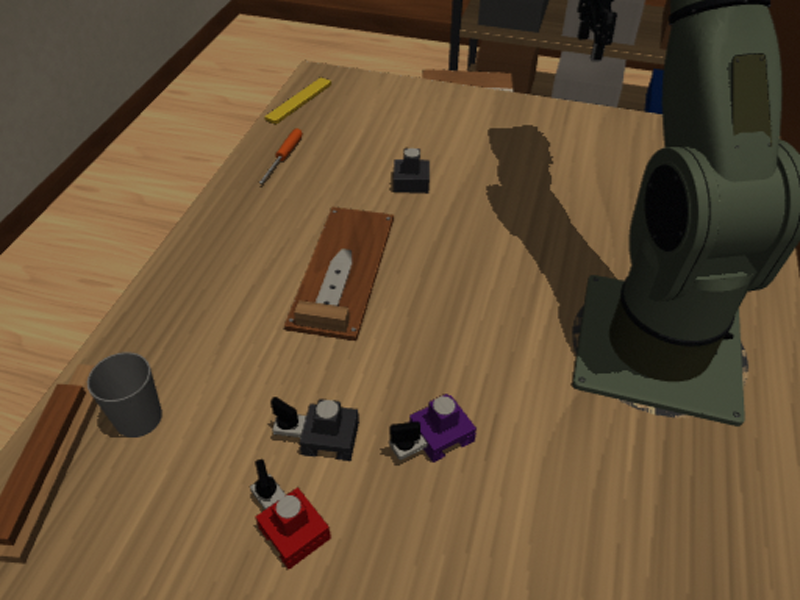

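The top view (800 px scale) shows the dark carriage with its knob at (257,300), lug pointing up. The plain block is at (560,282) and the red and purple look-alikes are at (185,300) and (282,378). The rail nose is at (438,257), with the end block at (357,260). The side view shows the carriage at (330,425), with a pale cap on its grip block at (327,410).

```bash
cat > m.py <<'E'
from h import *
S=512/800
def blob(img,near,kind,rad=30):
    hsv=cv2.cvtColor(img,cv2.COLOR_BGR2HSV); h,s,v=[hsv[...,i].astype(int) for i in range(3)]
    m={'white':(s<60)&(v>130),'dark':(v<95)&(s<90),'black':(v<40),'board':(s>125)&(h<14)&(v>60),'pale':(s<45)&(v>110)}[kind].astype(np.uint8)
    yy,xx=np.mgrid[:m.shape[0],:m.shape[1]]; m[np.hypot(xx-near[0],yy-near[1])>rad]=0
    n,l,st,ce=cv2.connectedComponentsWithStats(m)
    if n<2: return None
    i=1+min(range(n-1),key=lambda k:(st[k+1,4]<15)*1e3+np.hypot(*(ce[k+1]-near)))
    return ce[i],st[i,4],(l==i).astype(np.uint8)
def rect(c,m,z):
    ct=max(cv2.findContours(m,0,2)[0],key=cv2.contourArea)[:,0]
    P=np.array([onz(c,*p,z)[:2] for p in ct.astype(float)]); return cv2.minAreaRect((P*1000).astype(np.float32)),P
E
python3 - <<'E'
from m import *
import pickle
t=pickle.load(open("top.pkl","rb"));s=pickle.load(open("side.pkl","rb"))
for nm,a,b in(("car",(253,299),(328,409)),("plain",(568,281),(411,154))):
    A=blob(t["img"],np.array(a)*S,'white',12);B=blob(s["img"],np.array(b)*S,'white',12)
    print(nm,A[0],A[1],B[0],B[1],two(t,A[0],s,B[0]))
A=blob(t["img"],np.array((400,258))*S,'white',40); print("rail",A[1],rect(t,A[2],.03)[0])
P=rect(t,A[2],.03)[1]; i=P[:,1].argmin(); print("tip",P[i], "far",P[P[:,1].argmax()])
vx=cv2.fitLine(P.astype(np.float32),2,0,.01,.01).ravel();print(vx)
A=blob(t["img"],np.array((460,275))*S,'board',75)
print("board",A[1],rect(t,A[2],.012)[0])
A=blob(t["img"],np.array((265,311))*S,'dark',24); print("saddle",A[1],rect(t,A[2],.036)[0])
A=blob(t["img"],np.array((254,268))*S,'black',12);B=blob(s["img"],np.array((285,412))*S,'black',18)
print("knob",A[:2],B[:2],two(t,A[0],s,B[0]),rect(t,A[2],.076)[0])
o=np.hstack([cv2.resize(t["img"][150:220,140:210],(400,400),interpolation=2),cv2.resize(s["img"][240:310,165:235],(400,400),interpolation=2)])
cv2.imwrite("pics/crop1.png",o)
E
```

```text
car [161.41860465 191.41860465] 86 [211.825 261.325] 40 (array([0.47394838, 0.33061101, 0.0793988 ]), np.float64(0.005593747360158205))
plain [363.9625 178.7125] 80 [261.  97.] 1 (array([ 0.53280332, -0.31542113,  0.0786679 ]), np.float64(0.008163953834675854))
rail 505 ((575.0770874023438, 30.808670043945312), (40.0225715637207, 156.4881591796875), 5.299505710601807)
tip [ 0.57861095 -0.04635317] far [0.5858479  0.10765289]
[ 0.11033065 -0.99389493  0.5737311   0.0241766 ]
board 15 ((527.5196533203125, -94.4538803100586), (6.808948516845703, 23.810302734375), 1.01337730884552)
saddle 395 ((477.2900695800781, 327.97021484375), (76.39318084716797, 73.24488067626953), 8.117500305175781)
knob (array([161.72463768, 171.75362319]), np.int32(69)) (array([181.73333333, 265.        ]), np.int32(225)) (array([0.54404043, 0.33986633, 0.04761671]), np.float64(0.0014902130278649432)) ((539.0696411132812, 331.5647277832031), (24.965742111206055, 39.28559112548828), 70.00692749023438)
```

View pics/crop1.png

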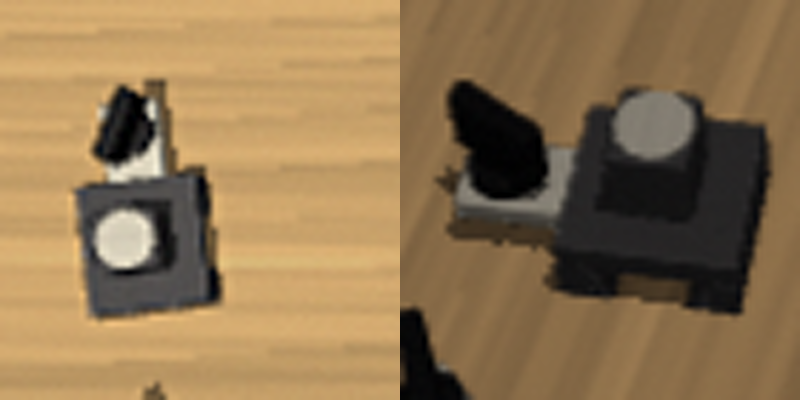

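The crop shows the cap centred at (125,240) in the top half and (655,125) in the side half. The lug points to +x world, turned about 8°. I'll swing along an arc about the base.

>>> jog_arm --moves '[[[0.04,0,0],-0.07,1],[[0.04,0,0],-0.07,1],[[0.04,0,0],-0.07,1],[[0.04,0,0],-0.07,1],[[0.04,0,0],-0.07,1]]'

```text
t: 0.52
ee_pos: [0.3922, -0.4297, 0.256]
orientation: [-0.0, 0.932, 0.364, -0.0]
contact_force: [0.9, -1.1, -0.0]
opening: 0.0855
grip_force: 0.0
```

>>> jog_arm --moves '[[[0.04,0,0],-0.07,1],[[0.04,0,0],-0.07,1],[[0.04,0,0],-0.07,1],[[0.04,0,0],-0.07,1],[[0.04,0,0],-0.07,1]]'

```text
t: 0.93
ee_pos: [0.5184, -0.2757, 0.256]
orientation: [-0.0, 0.854, 0.52, -0.0]
contact_force: [1.1, -0.5, -0.6]
opening: 0.0857
grip_force: 0.0
```

```bash
cat >> h.py <<'E'
def yaw():
    w,x,y,z=r.get_state()["orientation"]; return np.arctan2(2*(x*y+w*z),1-2*(y*y+z*z))
def todo(P,ydeg=None):
    """shift in present tool axes to P, and turn so that tool y points at ydeg"""
    from scipy.spatial.transform import Rotation as R
    s=r.get_state(); q=s["orientation"]; M=R.from_quat([*q[1:],q[0]]).as_matrix()
    d=M.T@(np.array(P)-s["ee_pos"]); yd=np.degrees(np.arctan2(M[1,1],M[0,1]))
    tn=None if ydeg is None else -np.radians((ydeg-yd+180)%360-180)
    print("ee",s["ee_pos"].round(4),"ydeg",yd.round(2),"shift",d.round(4),"turn",tn,"tilt",M[2,2].round(5),"F",s["contact_force"].round(1),"t",s["t"],"j",s["joint_pos"].round(2))
E
python3 - <<'E'
from m import *
import pickle
t=pickle.load(open("top.pkl","rb"));s=pickle.load(open("side.pkl","rb"))
print("cap2v",two(t,(161.6,191.7),s,(209.6,261.9)), onz(t,161.6,191.7,.078),onz(s,209.6,261.9,.078))
# board corners both views (800 px picks), two-view
T=np.array([(346,235),(497,223),(501,281),(352,292)])*S; D=np.array([(287,328),(333,209),(393,216),(355,338)])*S
C=[]
for a,b in zip(T,D):
    P,e=two(t,a,s,b); C.append(onz(t,*a,.012)); print(P.round(4),e.round(4),onz(t,*a,.012).round(4),onz(s,*b,.012).round(4))
C=np.array(C);print("centre",C.mean(0)); d=C[0]+C[3]-C[1]-C[2]; print("dir",np.degrees(np.arctan2(d[1],d[0])),np.linalg.norm(d)/2)
hsv=cv2.cvtColor(t["img"],cv2.COLOR_BGR2HSV)
for p in((470,270),(420,235),(600,400),(450,320),(357,250)): print(p,hsv[int(p[1]*S),int(p[0]*S)])
A=blob(t["img"],(256,165),'white',50)
rows=np.argwhere(A[2]); 
# centre line of the bar: mid of white per column
M=[]
for u in range(240,268):
    v=rows[rows[:,1]==u][:,0]
    if len(v): M.append(onz(t,u,v.mean(),.03)[:2])
M=np.array(M); k=np.polyfit(M[:,1],M[:,0],1); print("axis x=k*y+b",k,np.degrees(np.arctan2(1,k[0])))
todo([0.474,0.330,0.2],98)
E
```

```text
cap2v (array([0.47607659, 0.33143546, 0.07692572]), np.float64(0.00031600246226068455)) [0.47585388 0.33114212 0.078     ] [0.47590737 0.33212825 0.078     ]
[0.6248 0.1485 0.0053] 0.001 [0.6241 0.1482 0.012 ] [0.6214 0.1535 0.012 ]
[ 0.6593 -0.1828  0.0011] 0.0004 [ 0.6569 -0.1807  0.012 ] [ 0.6543 -0.1707  0.012 ]
[ 0.5314 -0.1912  0.0058] 0.002 [ 0.5298 -0.1902  0.012 ] [ 0.5303 -0.184   0.012 ]
[0.5026 0.1337 0.0022] 0.0033 [0.5002 0.1327 0.012 ] [0.5011 0.1416 0.012 ]
centre [ 0.57772025 -0.02250449  0.012     ]
dir 95.46485668525978 0.3273786742461197
(470, 270) [ 13 177 148]
(420, 235) [ 13 175 149]
(600, 400) [ 17 120 115]
(450, 320) [ 17 120 199]
(357, 250) [ 17 138 202]
axis x=k*y+b [-0.09118996  0.57782344] 95.21038903222843
ee [ 0.5184 -0.2757  0.256 ] ydeg -27.31 shift [ 0.5179 -0.3173  0.0561] turn -2.1870658465034976 tilt -1.0 F [ 1.1 -0.5 -0.6] t 0.9333 j [ 0.52  0.73 -0.17  1.43  0.14  0.99 -0.16]
```

>>> jog_arm --moves '[[[0.04,0,0],-0.07,1],[[0.04,0,0],-0.07,1],[[0.04,0,0],-0.07,1],[[0.04,0,0],-0.07,1],[[0.04,0,0],-0.07,1]]'

```text
t: 1.35
ee_pos: [0.5841, -0.0879, 0.256]
orientation: [-0.0, 0.75, 0.661, -0.0]
contact_force: [0.4, -0.2, -0.0]
opening: 0.085
grip_force: 0.0
```

>>> jog_arm --moves '[[[0.04,0,0],-0.07,1],[[0.04,0,0],-0.07,1],[[0.04,0,0],-0.07,1],[[0.04,0,0],-0.07,1],[[0.04,0,0],-0.07,1]]'

```text
t: 1.77
ee_pos: [0.5814, 0.1111, 0.256]
orientation: [-0.0, 0.624, 0.781, -0.0]
contact_force: [0.7, 0.3, 0.2]
opening: 0.0853
grip_force: 0.0
```

>>> jog_arm --moves '[[[0.04,0,0],-0.07,1],[[0.04,0,0],-0.07,1],[[0.04,0,0],-0.07,1],[[0.04,0,0],-0.07,1],[[0.03,0,0],-0.07,1]]'

```text
t: 2.18
ee_pos: [0.5146, 0.2899, 0.2561]
orientation: [-0.001, 0.477, 0.879, 0.0]
contact_force: [0.4, 0.0, 0.1]
opening: 0.0854
grip_force: 0.0
```

>>> jog_arm --moves '[[[0,0,0],-0.12,1],[[0,0,0],-0.12,1],[[0,0,0],-0.12,1],[[0,0,0],-0.12,1],[[0,0,0],-0.12,1]]'

```text
t: 2.6
ee_pos: [0.5164, 0.2867, 0.2561]
orientation: [-0.0, 0.196, 0.981, -0.0]
contact_force: [0.8, -0.7, -0.4]
opening: 0.0855
grip_force: 0.0
```

>>> jog_arm --moves '[[[0,0,0],-0.12,1],[[0,0,0],-0.12,1],[[0,0,0],-0.12,1],[[0,0,0],-0.12,1],[[0,0,0],-0.05,1]]'

```text
t: 3.02
ee_pos: [0.5164, 0.2865, 0.256]
orientation: [-0.0, -0.068, 0.998, -0.0]
contact_force: [0.6, 0.9, -0.4]
opening: 0.0852
grip_force: 0.0
```

```bash
python3 -c "
from h import *
todo([0.476,0.3315,0.066],98)
for n in('top','side'):
    c=r.capture(n); cv2.imwrite(f'pics/{n}1.png',c['img'])
a=cv2.imread('pics/top1.png')[140:260,90:250];b=cv2.imread('pics/side1.png')[170:310,130:270]
cv2.imwrite('pics/c2.png',np.hstack([cv2.resize(a,(400,300)),cv2.resize(b,(300,300))]))"
```

```text
ee [0.5164 0.2865 0.256 ] ydeg 97.81 shift [0.0338 0.0501 0.19  ] turn -0.0033263947851837256 tilt -1.0 F [ 0.6  0.9 -0.4] t 3.0167 j [-0.23  0.8  -0.71  1.41  0.55  1.13  0.68]
```

View pics/c2.png

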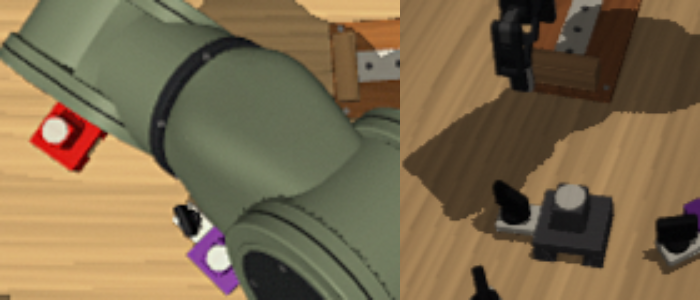

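The side half shows the carriage undisturbed at (570,230) and clear of the gripper; the arm hides it in the top half. I'll go over it and down.

>>> jog_arm --moves '[[[0.017,0.025,0],0,1],[[0.017,0.025,0.02],0,1],[[0,0,0.04],0,1],[[0,0,0.04],0,1],[[0,0,0.02],0,1]]'

```text
t: 3.53
ee_pos: [0.475, 0.3311, 0.1325]
orientation: [-0.002, -0.064, 0.998, -0.001]
contact_force: [0.6, 0.5, -1.2]
opening: 0.0854
grip_force: 0.0
```

>>> jog_arm --moves '[[[0,0,0.03],0,1],[[0,0,0.025],0,1],[[0,0,0.014],0,1],[[0,0,0],0,1]]'

```text
t: 3.87
ee_pos: [0.4753, 0.3311, 0.0646]
orientation: [-0.002, -0.064, 0.998, -0.001]
contact_force: [-0.8, -0.0, -0.2]
opening: 0.0853
grip_force: 0.0
```

>>> jog_arm --moves '[[[0,0,0],0,0],[[0,0,0],0,-0.5],[[0,0,0],0,-1],[[0,0,0],0,-1],[[0,0,0],0,-1]]' --newtons 60

```text
t: 4.28
ee_pos: [0.4766, 0.3321, 0.0684]
orientation: [0.001, -0.064, 0.998, 0.0]
contact_force: [-0.2, -2.4, 8.2]
opening: 0.0351
grip_force: 58.8
```

>>> jog_arm --moves '[[[0,0,0],0,-1],[[0,0,0],0,-1],[[0,0,0],0,-1]]'

```text
t: 4.53
ee_pos: [0.4766, 0.3321, 0.0684]
orientation: [0.001, -0.064, 0.998, 0.0]
contact_force: [-0.6, -1.6, 10.0]
opening: 0.0355
grip_force: 59.1
```

```bash
python3 -c "
from h import *
todo([0.476,0.3315,0.066],98)
print(r.get_state()['opening'],r.get_state()['grip_force'])"
```

```text
ee [0.4766 0.3321 0.0684] ydeg 97.38 shift [ 0.0007 -0.0005  0.0024] turn -0.010777102406283812 tilt -1.0 F [-0.6 -1.6 10. ] t 4.5333 j [-0.4   1.03 -0.55  1.62  0.75  0.71  0.38]
0.035480103312962676 59.06439006328583
```

>>> jog_arm --moves '[[[0,0,-0.015],0,-1],[[0,0,-0.03],0,-1],[[0,0,-0.03],0,-1],[[0,0,-0.03],0,-1],[[0,0,0],0,-1]]'

```text
t: 4.95
ee_pos: [0.4773, 0.3331, 0.1776]
orientation: [0.003, -0.064, 0.998, 0.002]
contact_force: [0.2, -0.1, -2.4]
opening: 0.0349
grip_force: 61.2
```

>>> jog_arm --moves '[[[-0.002,-0.017,0],0,-1],[[-0.004,-0.033,0],0,-1],[[-0.004,-0.033,0],0,-1],[[-0.004,-0.033,0],0,-1],[[-0.004,-0.033,0],0,-1]]'

```text
t: 5.37
ee_pos: [0.5133, 0.1848, 0.1721]
orientation: [-0.0, -0.065, 0.998, -0.0]
contact_force: [1.2, -0.2, -4.6]
opening: 0.0348
grip_force: 61.1
```

>>> jog_arm --moves '[[[-0.004,-0.033,0],0,-1],[[-0.004,-0.033,0],0,-1],[[-0.004,-0.033,0],0,-1],[[-0.004,-0.033,0],0,-1],[[-0.004,-0.033,0],0,-1]]'

```text
t: 5.78
ee_pos: [0.5544, 0.0236, 0.1721]
orientation: [-0.0, -0.064, 0.998, -0.0]
contact_force: [0.1, 0.6, -3.5]
opening: 0.0354
grip_force: 61.1
```

>>> jog_arm --moves '[[[-0.004,-0.033,0],0,-1],[[-0.004,-0.033,0],0,-1],[[-0.004,-0.033,0],0.02,-1],[[-0.002,-0.017,0],0.017,-1],[[0,0,0],0,-1]]'

```text
t: 6.2
ee_pos: [0.5829, -0.0926, 0.1715]
orientation: [-0.0, -0.043, 0.999, -0.001]
contact_force: [0.4, -0.3, -3.6]
opening: 0.0351
grip_force: 61.2
```

```bash
python3 -c "
from h import *
todo([0.588,-0.122,0.0804],95.3)
print(r.get_state()['opening'],r.get_state()['grip_force'])
for n in('top','side'):
    c=r.capture(n); cv2.imwrite(f'pics/{n}3.png',c['img'])
a=cv2.imread('pics/top3.png')[110:230,190:350];b=cv2.imread('pics/side3.png')[80:220,150:290]
cv2.imwrite('pics/c3.png',np.hstack([cv2.resize(a,(400,300)),cv2.resize(b,(400,400))[:300]]))"
```

```text
ee [ 0.5829 -0.0926  0.1715] ydeg 94.88 shift [-0.0026 -0.0296  0.0911] turn -0.0072448010810167 tilt -1.0 F [ 0.4 -0.3 -3.6] t 6.2 j [ 0.43  0.91 -0.71  1.52  0.68  0.97  1.18]
0.035089724753620856 61.16964340209961
```

View pics/c3.png

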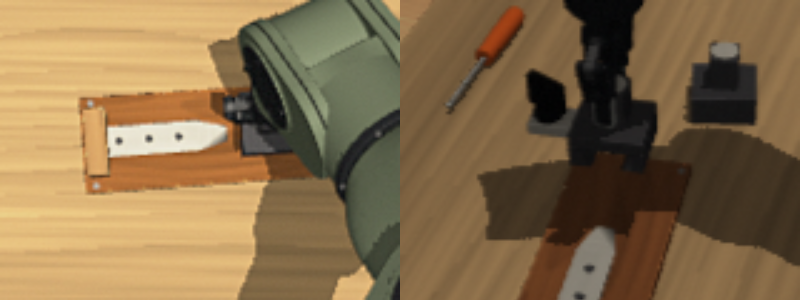

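The crops show the carriage held upright over the bare end of the board (side half, 610,130), knob bar loose, with the nose at (595,235) ahead of it.

>>> jog_arm --moves '[[[-0.0015,-0.015,0],-0.007,-1],[[-0.0015,-0.015,0.02],0,-1],[[0,0,0.03],0,-1],[[0,0,0.025],0,-1],[[0,0,0.01],0,-1]]'

```text
t: 6.72
ee_pos: [0.5875, -0.1163, 0.0844]
orientation: [-0.002, -0.05, 0.999, 0.001]
contact_force: [-0.3, 0.3, -4.1]
opening: 0.0352
grip_force: 61.1
```

>>> jog_arm --moves '[[[0,0,0.002],0,-1],[[0,0,0.002],0,-1],[[0,0,0.002],0,-1],[[0,0,0],0,-1]]'

```text
t: 7.05
ee_pos: [0.5892, -0.1172, 0.0823]
orientation: [0.001, -0.05, 0.999, -0.0]
contact_force: [0.3, 0.3, -3.3]
opening: 0.0357
grip_force: 61.1
```

```bash
python3 -c "
from h import *
todo([0.588,-0.122,0.0804],95.3)
print(r.get_state()['moment'])"
```

```text
ee [ 0.5892 -0.1172  0.0823] ydeg 95.69 shift [ 0.0017 -0.0046  0.0019] turn 0.006816640988814193 tilt -1.0 F [ 0.3  0.3 -3.3] t 7.05 j [ 0.44  1.05 -0.64  1.54  0.78  0.83  1.16]
[-0.0226207   0.02800348 -0.01757508]
```

>>> jog_arm --moves '[[[0.0015,-0.002,0.001],0.006,-1],[[0,0,0.001],0,-1],[[0,0,0.001],0,-1],[[0,0,0],0,-1]]'

```text
t: 7.38
ee_pos: [0.5876, -0.1201, 0.0804]
orientation: [0.001, -0.046, 0.999, -0.001]
contact_force: [-12.1, -3.4, 29.6]
opening: 0.0348
grip_force: 65.2
```

```bash
python3 -c "
from h import *
todo([0.5875,-0.122,0.0804],95.3)
print(r.get_state()['moment'])"
```

```text
ee [ 0.5876 -0.1201  0.0804] ydeg 95.29 shift [ 0.0003 -0.0019 -0.    ] turn -0.00022923693609288882 tilt -1.0 F [-12.1  -3.4  29.6] t 7.3833 j [ 0.45  1.05 -0.64  1.54  0.79  0.82  1.16]
[ 0.14366539  2.34473927 -0.01462546]
```

>>> jog_arm --moves '[[[0,0,-0.001],0,-1],[[0,0,0],0,-1],[[0,0.01,0],0,-1],[[0,0.01,0],0,-1],[[0,0.005,0],0,-1]]'

```text
t: 7.8
ee_pos: [0.5859, -0.0953, 0.0805]
orientation: [0.001, -0.046, 0.999, -0.001]
contact_force: [1.1, -10.2, 13.2]
opening: 0.0354
grip_force: 63.0
```

>>> jog_arm --moves '[[[0,0.006,0],0,-1],[[0,0.006,0],0,-1],[[0,0.006,0],0,-1],[[0,0,0],0,-1]]'

```text
t: 8.13
ee_pos: [0.5843, -0.0769, 0.0805]
orientation: [0.001, -0.046, 0.999, -0.001]
contact_force: [0.5, -3.1, 8.5]
opening: 0.0354
grip_force: 62.8
```

```bash
python3 -c "
from h import *
todo([0.578-.0923*.095,-.0225+.0957*.995,0.0804],95.3)
print(r.get_state()['moment'])
for n in('top','side'):
    c=r.capture(n); cv2.imwrite(f'pics/{n}4.png',c['img'])
a=cv2.imread('pics/top4.png')[110:230,190:350];b=cv2.imread('pics/side4.png')[100:205,150:290]
cv2.imwrite('pics/c4.png',np.hstack([cv2.resize(a,(400,300)),cv2.resize(b,(400,300))]))"
```

```text
ee [ 0.5843 -0.0769  0.0805] ydeg 95.33 shift [ 0.0011  0.1504 -0.0002] turn 0.0004517644036886502 tilt -1.0 F [ 0.5 -3.1  8.5] t 8.1333 j [ 0.37  1.03 -0.63  1.58  0.79  0.79  1.07]
[-0.40755508 -0.12572228 -0.0398476 ]
```

View pics/c4.png

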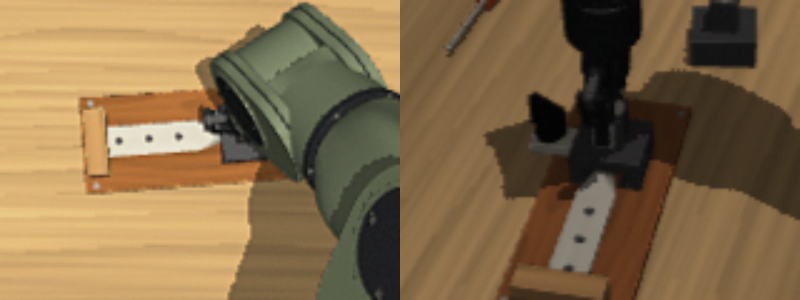

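The side half shows the nose tip (600,180) entering the slot mouth, centred. Sliding on.

>>> jog_arm --moves '[[[0,0.007,0],0,-1],[[0,0.008,0],0,-1],[[0,0.008,0],0,-1],[[0,0.008,0],0,-1],[[0,0,0],0,-1]]'

```text
t: 8.65
ee_pos: [0.5813, -0.0454, 0.0804]
orientation: [0.001, -0.047, 0.999, -0.0]
contact_force: [0.2, -0.2, 8.0]
opening: 0.0352
grip_force: 62.6
```

```bash
python3 -c "
from h import *
todo([0.578-.0923*.095,-.0225+.0957*.995,0.0804],95.3)
print(r.get_state()['moment'])"
```

```text
ee [ 0.5813 -0.0454  0.0804] ydeg 95.35 shift [ 1.000e-03  1.187e-01 -1.000e-04] turn 0.0009443517791215046 tilt -1.0 F [ 0.2 -0.2  8. ] t 8.65 j [ 0.32  1.03 -0.62  1.61  0.79  0.77  1.  ]
[ 0.16326208 -0.12040922 -0.03175438]
```

>>> jog_arm --moves '[[[0,0.01,0],0,-1],[[0,0.01,0],0,-1],[[0,0.01,0],0,-1],[[0,0.01,0],0,-1],[[0,0.005,0],0,-1]]'

```text
t: 9.07
ee_pos: [0.5773, -0.0016, 0.0805]
orientation: [0.001, -0.046, 0.999, -0.001]
contact_force: [1.5, -11.7, 15.8]
opening: 0.035
grip_force: 63.4
```

>>> jog_arm --moves '[[[0,0.01,0],0,-1],[[0,0.01,0],0,-1],[[0,0.01,0],0,-1],[[0,0.01,0],0,-1],[[0,0,0],0,-1]]'

```text
t: 9.48
ee_pos: [0.5734, 0.0399, 0.0804]
orientation: [0.001, -0.047, 0.999, -0.0]
contact_force: [1.5, 0.9, 7.5]
opening: 0.0354
grip_force: 62.5
```

```bash
python3 -c "
from h import *
todo([0.578-.0923*.095,-.0225+.0957*.995,0.0804],95.3)
print(r.get_state()['moment'])"
```

```text
ee [0.5734 0.0399 0.0804] ydeg 95.38 shift [0.001  0.0331 0.    ] turn 0.001363735843741938 tilt -1.0 F [1.5 0.9 7.5] t 9.4833 j [ 0.17  1.01 -0.6   1.64  0.79  0.74  0.85]
[ 0.59563831 -0.15557588 -0.03448314]
```

>>> jog_arm --moves '[[[0,0.006,0],0,-1],[[0,0.006,0],0,-1],[[0,0.006,0],0,-1],[[0,0.004,0],0,-1],[[0,0,0],0,-1]]'

```text
t: 9.9
ee_pos: [0.5716, 0.06, 0.0805]
orientation: [0.001, -0.046, 0.999, -0.001]
contact_force: [0.5, -6.2, 13.5]
opening: 0.0348
grip_force: 63.1
```

>>> jog_arm --moves '[[[0,0.003,0],0,-1],[[0,0.003,0],0,-1],[[0,0.002,0],0,-1],[[0,0,0],0,-1]]'

```text
t: 10.23
ee_pos: [0.5709, 0.0672, 0.0805]
orientation: [0.001, -0.046, 0.999, -0.001]
contact_force: [1.8, -10.0, 14.2]
opening: 0.0354
grip_force: 63.5
```

```bash
python3 -c "
from h import *
todo([0.578-.0923*.095,-.0225+.0957*.995,0.0804],95.3)
print(r.get_state()['moment'])"
```

```text
ee [0.5709 0.0672 0.0805] ydeg 95.26 shift [0.0012 0.0057 0.0001] turn -0.0007831000964746098 tilt -0.99999 F [  1.8 -10.   14.2] t 10.2333 j [ 0.11  1.01 -0.59  1.64  0.78  0.74  0.8 ]
[-2.07664447 -0.31787367 -0.00532035]
```

>>> jog_arm --moves '[[[0,0.002,0],0,-1],[[0,0.001,0],0,-1],[[0,0,0],0,-1]]'

```text
t: 10.48
ee_pos: [0.5707, 0.0698, 0.0805]
orientation: [0.001, -0.046, 0.999, -0.002]
contact_force: [1.2, -11.6, 15.9]
opening: 0.0353
grip_force: 63.7
```

>>> jog_arm --moves '[[[0,0.0015,0],0,-1],[[0,0.0015,0],0,-1],[[0,0,0],0,-1]]'

```text
t: 10.73
ee_pos: [0.5704, 0.0728, 0.0805]
orientation: [0.001, -0.046, 0.999, -0.001]
contact_force: [1.7, -11.8, 15.9]
opening: 0.0354
grip_force: 63.6
```

```bash
python3 -c "
from h import *
todo([0.578-.0923*.095,-.0225+.0957*.995,0.0804],95.3)
print(r.get_state()['moment'])
for n in('top','side'):
    c=r.capture(n); cv2.imwrite(f'pics/{n}5.png',c['img'])
a=cv2.imread('pics/top5.png')[110:230,190:350];b=cv2.imread('pics/side5.png')[130:225,155:265]
cv2.imwrite('pics/c5.png',np.hstack([cv2.resize(a,(340,300)),cv2.resize(b,(440,380))[:300]]))"
```

```text
ee [0.5704 0.0728 0.0805] ydeg 95.24 shift [0.0012 0.     0.0001] turn -0.0010997973031055897 tilt -0.99999 F [  1.7 -11.8  15.9] t 10.7333 j [ 0.1   1.01 -0.59  1.64  0.78  0.74  0.8 ]
[-2.5568581  -0.27574277 -0.06683983]
```

View pics/c5.png

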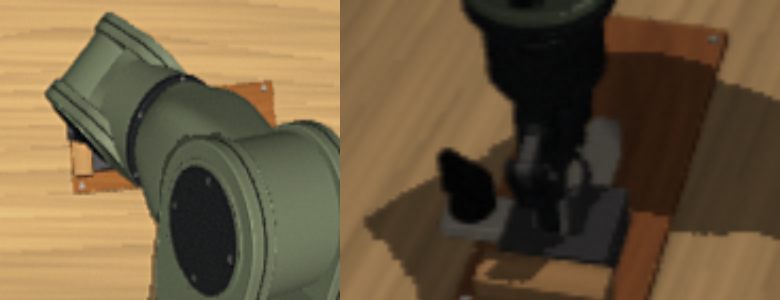

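The side half shows the carriage front (560,255) almost at the end block (540,270). Nudging until the force rises.

>>> jog_arm --moves '[[[0,0.001,0],0,-1],[[0,0.001,0],0,-1],[[0,0,0],0,-1]]'

```text
t: 11.08
ee_pos: [0.5704, 0.0735, 0.0806]
orientation: [0.001, -0.045, 0.999, -0.002]
contact_force: [1.7, -18.1, 19.4]
opening: 0.0354
grip_force: 64.1
```

>>> jog_arm --moves '[[[0,0.001,0],0,-1],[[0,0.001,0],0,-1],[[0,0,0],0,-1]]'

```text
t: 11.33
ee_pos: [0.5703, 0.0738, 0.0806]
orientation: [0.001, -0.045, 0.999, -0.004]
contact_force: [1.4, -26.5, 24.4]
opening: 0.0355
grip_force: 64.5
```

Seated: the force is rising with no travel. Release and lift.

>>> jog_arm --moves '[[[0,0,-0.002],0,-1],[[0,0,0],0,0],[[0,0,0],0,0.4],[[0,0,0],0,0.4],[[0,0,0],0,0.4]]'

```text
t: 11.75
ee_pos: [0.569, 0.0789, 0.0815]
orientation: [0.0, -0.047, 0.999, 0.0]
contact_force: [-0.4, 1.0, -0.2]
opening: 0.0599
grip_force: 0.0
```

>>> jog_arm --moves '[[[0,0,-0.01],0,0.4],[[0,0,-0.02],0,0.4],[[0,0,-0.03],0,0.4],[[-0.03,0,-0.03],0.1,0.4],[[-0.03,0,-0.03],0.1,0.4]]'

```text
t: 12.17
ee_pos: [0.6272, 0.0818, 0.2027]
orientation: [-0.0, 0.054, 0.999, 0.001]
contact_force: [1.7, -0.6, 0.2]
opening: 0.06
grip_force: 0.0
```

```bash
python3 - <<'E'
from m import *
import pickle
todo([.636,.0795,.15],72)
print(r.get_state()['opening'])
I=[]
for n in('top','side'):
    c=r.capture(n); pickle.dump(c,open(n+"6.pkl","wb"))
    p=proj(c,[.57,.0735,.09]); k=proj(c,[.636,.0795,.088]); print(n,p,k)
    im=c['img'].copy(); u,v=int(p[0]),int(p[1]); I.append(cv2.resize(im[v-45:v+45,u-60:u+60],(400,300),interpolation=2)); print(u-60,v-45)
cv2.imwrite("pics/c6.png",np.hstack(I))
E
```

```text
ee [0.6272 0.0818 0.2027] ydeg 83.85 shift [-0.0091 -0.0014  0.0527] turn 0.20683200363274873 tilt -1.0 F [ 1.7 -0.6  0.2] t 12.1667 j [ 0.1   0.92 -0.65  1.31  0.57  1.1   0.84]
0.05997727918300305
top (np.float64(243.03261881473748), np.float64(163.26016408116635)) (np.float64(241.51254780448951), np.float64(142.77565748328095))
183 118
side (np.float64(209.72024353613725), np.float64(173.2181497906237)) (np.float64(186.0137141080603), np.float64(170.40193555404585))
149 128
```

View pics/c6.png

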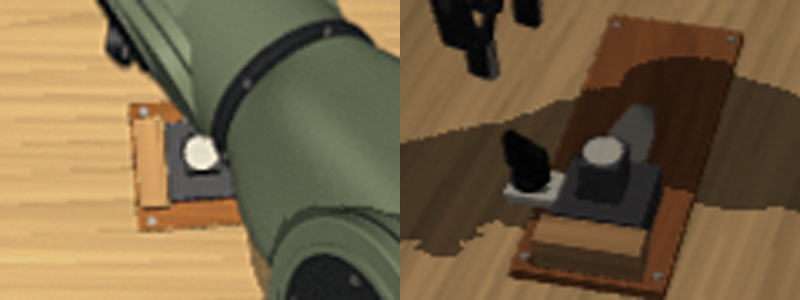

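The top half shows the cap at (203,152) with the saddle flush against the end block. The side half shows the cap at (603,152) and the knob bar's top edge running from (508,135) to (543,158), still loose.

```bash
python3 - <<'E'
from m import *
import pickle
t=pickle.load(open("top6.pkl","rb"));s=pickle.load(open("side6.pkl","rb"))
A=blob(t["img"],(243.9,163.6),'white',9);B=blob(s["img"],(209.9,173.6),'pale',9)
print(A[:2],B and B[:2],two(t,A[0],s,B[0] if B else (209.9,173.6)),two(t,(243.9,163.6),s,(209.9,173.6)))
K=blob(s["img"],(186,178),'black',16); ys,xs=np.nonzero(K[2])
top=np.array([(u,ys[xs==u].min()) for u in range(xs.min(),xs.max()+1)]); print(top.tolist())
P=np.array([onz(s,u,v,.088) for u,v in top.astype(float)]); print(P[:,:2].round(4).tolist())
E
```

```text
(array([242.8125, 163.4625]), np.int32(80)) (array([209.35211268, 172.84507042]), np.int32(71)) (array([0.56975201, 0.07437723, 0.09219203]), np.float64(0.0015122670984688824)) (array([0.57012283, 0.07091389, 0.08598541]), np.float64(0.0011695338459797489))
[[180, 168], [181, 167], [182, 167], [183, 167], [184, 168], [185, 169], [186, 169], [187, 170], [188, 170], [189, 171], [190, 172], [191, 172], [192, 173], [193, 175]]
[[0.6552, 0.0754], [0.6541, 0.071], [0.6515, 0.0703], [0.6489, 0.0695], [0.6448, 0.0724], [0.6407, 0.0752], [0.6381, 0.0745], [0.634, 0.0773], [0.6314, 0.0765], [0.6274, 0.0794], [0.6234, 0.0822], [0.6208, 0.0814], [0.6168, 0.0842], [0.6114, 0.0906]]
```

>>> jog_arm --moves '[[[-0.009,-0.001,0.01],0,0.3],[[0,0,0.02],0.12,0.3],[[0,0,0.02],0.12,0.3],[[0,0,0.02],0.019,0.3],[[0,0,0],0,0.3]]'

```text
t: 12.68
ee_pos: [0.6346, 0.0791, 0.127]
orientation: [-0.002, 0.181, 0.983, -0.001]
contact_force: [-0.7, 0.5, -0.4]
opening: 0.0555
grip_force: 0.0
```

```bash
python3 - <<'E'
from m import *
todo([.636,.080,.086],69)
c=r.capture('side'); cv2.imwrite("pics/c7.png",cv2.resize(c['img'][110:230,130:290],(800,600),interpolation=2))
E
```

```text
ee [0.6346 0.0791 0.127 ] ydeg 69.12 shift [-0.0011  0.0014  0.041 ] turn 0.0021723422837752002 tilt -0.99999 F [-0.7  0.5 -0.4] t 12.6833 j [ 0.06  1.01 -0.55  1.35  0.57  0.95  0.59]
```

View pics/c7.png

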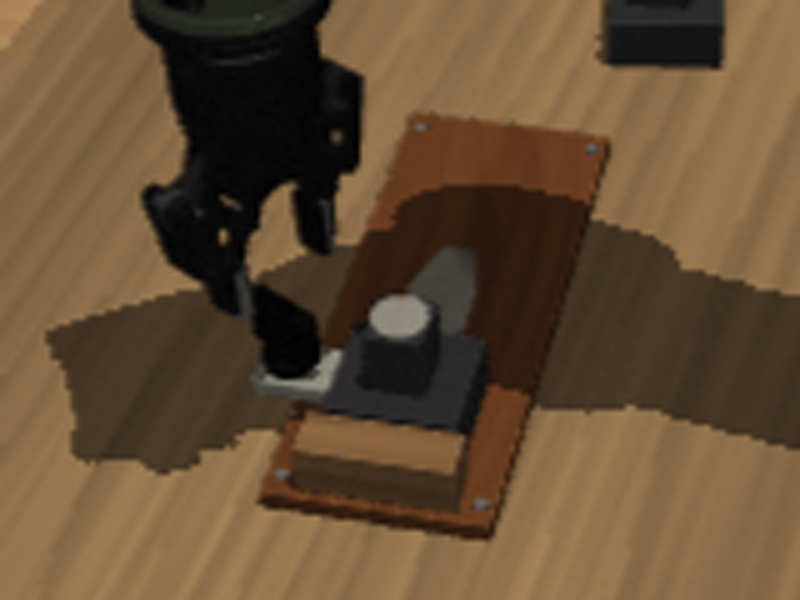

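The crop shows the fingertips at (235,300) and (320,245), straddling the bar, whose top is at (280,300). Descend, close and turn.

>>> jog_arm --moves '[[[-0.001,0.001,0.015],0,0.3],[[0,0,0.015],0,0.3],[[0,0,0.011],0,0.3],[[0,0,0],0,0.3]]'

```text
t: 13.07
ee_pos: [0.6369, 0.0796, 0.0875]
orientation: [-0.001, 0.181, 0.984, -0.0]
contact_force: [-1.1, 0.3, -0.6]
opening: 0.0561
grip_force: 0.0
```

>>> jog_arm --moves '[[[0,0,0],0,-0.3],[[0,0,0],0,-0.7],[[0,0,0],0,-1],[[0,0,0],0,-1],[[0,0,0],0,-1]]' --newtons 30

```text
t: 13.48
ee_pos: [0.638, 0.0796, 0.0896]
orientation: [0.001, 0.181, 0.983, 0.0]
contact_force: [0.1, -1.5, 7.0]
opening: 0.0114
grip_force: 33.9
```

```bash
python3 - <<'E'
from m import *
todo([.636,.080,.086],5)
s=r.get_state(); print(s['opening'],s['grip_force'],s['moment'])
E
```

```text
ee [0.638  0.0796 0.0896] ydeg 69.12 shift [ 0.002  -0.0004  0.0036] turn 1.1191438920910943 tilt -1.0 F [ 0.1 -1.5  7. ] t 13.4833 j [ 0.05  1.06 -0.53  1.36  0.6   0.88  0.57]
0.01135939481014288 33.85326683521271 [-0.28628296 -0.01720981  0.06792524]
```

>>> jog_arm --moves '[[[0.001,0,-0.001],0.1,-1],[[0,0,0],0.12,-1],[[0,0,0],0.12,-1],[[0,0,0],0.12,-1],[[0,0,0],0.12,-1]]'

```text
t: 13.9
ee_pos: [0.6373, 0.0788, 0.0902]
orientation: [0.001, 0.458, 0.889, -0.0]
contact_force: [4.3, -7.2, -0.9]
opening: 0.0112
grip_force: 32.9
```

>>> jog_arm --moves '[[[0,0,0],0.12,-1],[[0,0,0],0.12,-1],[[0,0,0],0.12,-1],[[0,0,0],0,-1]]'

```text
t: 14.23
ee_pos: [0.6376, 0.0783, 0.0902]
orientation: [0.002, 0.61, 0.792, -0.0]
contact_force: [8.0, -8.9, -3.6]
opening: 0.0112
grip_force: 32.3
```

```bash
python3 - <<'E'
from m import *
todo([.636,.080,.086],5)
s=r.get_state(); print(s['opening'],s['grip_force'],s['moment'])
E
```

```text
ee [0.6376 0.0783 0.0902] ydeg 14.75 shift [ 0.002  -0.0012  0.0042] turn 0.170188163284752 tilt -0.99999 F [ 8.  -8.9 -3.6] t 14.2333 j [-0.05  1.03 -0.28  1.37  0.35  0.79 -0.19]
0.011217407635319719 32.282254099845886 [-2.01237908 -1.89998481  0.04324115]
```

>>> jog_arm --moves '[[[-0.001,0.001,0],0.06,-1],[[0,0,0],0.06,-1],[[0,0,0],0.05,-1],[[0,0,0],0,-1]]'

```text
t: 14.57
ee_pos: [0.6381, 0.0774, 0.0899]
orientation: [0.001, 0.674, 0.739, -0.001]
contact_force: [3.1, -9.4, -3.2]
opening: 0.0113
grip_force: 32.8
```

```bash
python3 - <<'E'
from m import *
todo([.636,.080,.086],5)
s=r.get_state(); print(s['opening'],s['grip_force'],s['moment'])
E
```

```text
ee [0.6381 0.0774 0.0899] ydeg 5.29 shift [ 0.0028 -0.0019  0.0039] turn 0.005133181846811064 tilt -1.0 F [ 3.1 -9.4 -3.2] t 14.5667 j [-0.07  1.03 -0.24  1.37  0.3   0.79 -0.31]
0.011265774981798647 32.836992144584656 [-2.23574338 -0.75623603  0.32769389]
```

>>> jog_arm --moves '[[[-0.001,0,0],0,-1],[[0,0,0],0.04,-1],[[0,0,0],0,-1]]' --newtons 60

```text
t: 14.82
ee_pos: [0.6385, 0.0767, 0.09]
orientation: [0.001, 0.688, 0.726, -0.0]
contact_force: [3.9, -9.2, -3.8]
opening: 0.0109
grip_force: 64.8
```

```bash
python3 - <<'E'
from m import *
todo([.636,.080,.086],5)
s=r.get_state(); print(s['opening'],s['grip_force'],s['moment'])
E
```

```text
ee [0.6385 0.0767 0.09  ] ydeg 3.1 shift [ 0.0035 -0.0023  0.004 ] turn -0.03319402578279994 tilt -1.0 F [ 3.9 -9.2 -3.8] t 14.8167 j [-0.07  1.02 -0.23  1.37  0.28  0.78 -0.34]
0.010855982415958651 64.75576400756836 [-2.02421685 -1.09736091  0.8327097 ]
```

>>> jog_arm --moves '[[[0,0,0],0.04,-1],[[0,0,0],0.04,-1],[[0,0,0],0,-1]]'

```text
t: 15.07
ee_pos: [0.6384, 0.0765, 0.09]
orientation: [0.002, 0.716, 0.698, -0.001]
contact_force: [4.8, -10.7, -1.3]
opening: 0.0108
grip_force: 88.1
```

```bash
python3 - <<'E'
from m import *
todo([.636,.080,.086],5)
s=r.get_state(); print(s['opening'],s['grip_force'],s['moment'])
E
```

```text
ee [0.6384 0.0765 0.09  ] ydeg -1.43 shift [ 0.0034 -0.0025  0.004 ] turn -0.1122436740648515 tilt -0.99999 F [  4.8 -10.7  -1.3] t 15.0667 j [-0.08  1.02 -0.21  1.37  0.26  0.78 -0.4 ]
0.010765006076985727 88.12108783051372 [-2.47786909 -0.93586379  1.94607504]
```

The moment rose to 1.9 N·m, so the knob is at its stop. Release and lift.

>>> jog_arm --moves '[[[0,0,0],0,-0.4],[[0,0,0],0,0],[[0,0,0],0,0],[[0,0,-0.005],0,0],[[0,0,-0.02],0,0]]'

```text
t: 15.48
ee_pos: [0.6367, 0.0784, 0.113]
orientation: [-0.001, 0.715, 0.699, -0.002]
contact_force: [0.3, 0.3, 0.4]
opening: 0.0425
grip_force: 0.0
```

>>> jog_arm --moves '[[[0,0,-0.03],0,0],[[0,0,-0.04],0,0],[[-0.03,0,-0.02],0,0],[[-0.04,0,0],0,0],[[-0.04,0,0],0,0]]'

```text
t: 15.9
ee_pos: [0.6355, -0.0321, 0.2068]
orientation: [0.001, 0.715, 0.699, 0.001]
contact_force: [1.6, -1.2, -1.3]
opening: 0.0428
grip_force: 0.0
```

>>> jog_arm --moves '[[[-0.04,0,0],0,0],[[-0.04,0,0],0,0],[[-0.04,0,0],0,0],[[-0.04,0,0],0,0],[[-0.04,0,0],0,0]]'

```text
t: 16.32
ee_pos: [0.6302, -0.2334, 0.2055]
orientation: [0.0, 0.715, 0.699, 0.0]
contact_force: [0.1, -0.3, -1.2]
opening: 0.0429
grip_force: 0.0
```

```bash
python3 - <<'E'
from m import *
import pickle
todo([.636,.0795,.15],72)
I=[]
for n in('top','side'):
    c=r.capture(n); pickle.dump(c,open(n+"8.pkl","wb"))
    p=proj(c,[.60,.0735,.06]); u,v=int(p[0]),int(p[1]); I.append(cv2.resize(c['img'][v-30:v+30,u-40:u+40],(400,300),interpolation=2)); print(u-40,v-30)
cv2.imwrite("pics/c8.png",np.hstack(I))
E
```

```text
ee [ 0.6302 -0.2334  0.2055] ydeg -1.35 shift [ 0.313  -0.0016  0.0555] turn -1.280139424252074 tilt -1.0 F [ 0.1 -0.3 -1.2] t 16.3167 j [ 0.42  0.93 -0.29  1.13  0.26  1.11  0.1 ]
203 125
160 148
```

View pics/c8.png

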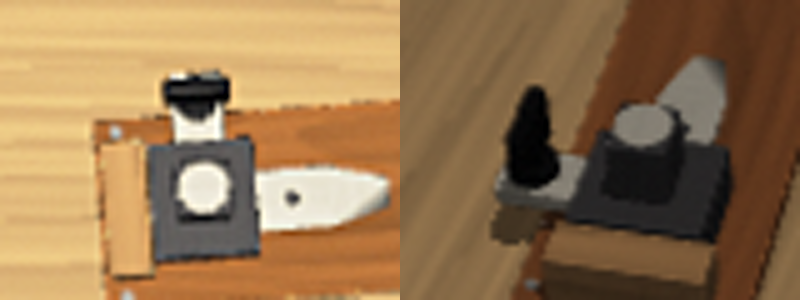

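The top half shows the saddle against the end block (x≈150) and the knob bar parallel to the rail at (197,90), so it is tight. The gripper is clear.

```bash
python3 -c "
from h import *
print(r.close_job())"
```

```text
the job is handed in; nothing more can be done
None
```

The carriage is on the rail against the end block with its knob turned clockwise to the stop, and the job is handed in at about 16 s; the plain block was not touched, and no verdict came back.

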